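Press a bottle stopper home with the ratchet press, then unlock it

ROBOT

A 7-joint arm with a two-finger parallel gripper is mounted at the origin on a cart in front of the work surface, level with it; the furniture and walls round the work are solid. World frame = base frame: x ahead of the robot, y to its left, z up, the work surface at z = 0. Lengths are in m, angles in rad, forces in N, time in s.
With the tool pointing down it reaches from about 0.35 to 0.9 m from the base axis. Payload 8.1 kg.
Tool frame: the origin (TCP) lies midway between the tips of the shut fingers; the grasp point (between the pads) lies arm.grip_point_offset behind it (arm.grip_point_offset is the distance from the TCP to the grasp point, in m); y points along the fingers, z is the direction in which the jaws open and shut, and the axes are right-handed (so a half turn about y gives the same grasp; the last joint's range is limited). The gripper opens to 92 mm and grips with 3 to 60 N. Pads are 19 mm wide; open, the fingers measure 130 mm over their backs; the gripper's body (75 mm by 190 mm) begins 47 mm behind the grasp point.
Start: joints at [-1.304, 0.434, 0.025, 1.573, -0.012, 1.134, -0.075], TCP at [0.226, 0.583, 0.227] pointing down, gripper open.
Joint ranges: [-2.62, 2.62], [-0.44, 2.09], [-1.27, 1.32], [0.08, 2.57], [-1.32, 4.46], [0.12, 2], [-2.74, 2.74]. Speed limits (rad/s): [2.22, 2.22, 3.01, 3.01, 3.14, 3.14, 3.14].

INTERFACE

Orientations are given as a rotation vector (axis times angle).
In Python, from cell import arm, get_image, camera_info gives the robot as it stands.
- The arm moves only by the tool carry_out, never from a script. Its argument "steps" is one flat list of numbers, 5 for each row, row after row: the opening, from 0 (shut) to 1 (fully open), then the shift along the world's x, y, z in units of 0.1 m (1.0 is 0.1 m), then the turn about the world's z in units of 45 degrees (1.0 is 45 degrees). In form: [hand, dx, dy, dz, spin, hand, dx, dy, dz, spin, ...]. A call has 1 to 12 rows; each row is the pose to reach, as a shift and turn from the pose commanded when the call began; what a row does not reach only later rows make up. A row lasts 1/10 s, in which the tool goes at most 50 mm and 8.59 degrees, less where a joint would pass 70% of its speed; a pose out of reach is approached as far as the arm can. A call with a number of a shift or a turn outside -1 to 1 is refused whole. A call with a gripper value outside its range is refused whole. The fingers move at their own pace and stop on an object; "grip_force" is the grip in N (left out, the last holds). Time passes only in rows, so rows that repeat a pose let the fingers close. It gives the time, the measured TCP pose, the force and the opening at its end, in the units of the state.
- arm.observe(): the state, without advancing time (a new reading comes with each control period).
- get_image(name): name is "scene" or "top" or "wrist"; returns (picture, depth): 384x512x3 uint8, red, green, blue; 384x512 float32, m along the optical axis (not along the pixel's ray), 0 where there is no reading.
- camera_info(name): a dict with "fovy" (degrees; the focal length in pixels is half the picture's height over the tangent of half this angle, whatever the lens; pixels are square), "cx", "cy" (the principal point, pixels), "dist_coeffs" ([k1, k2, p1, p2, k3] as OpenCV has them; the pictures are not rectified), "R" (3x3) and "t" (3): a world point X has camera coordinates R X + t; the wrist camera has in their place "tool_from_camera" (4x4, takes a point from camera to tool coordinates, whose origin is the TCP and whose axes are the tool frame's). Camera axes: x right, y down, z forward; pixel columns grow to the right and rows downward; lengths in m; the calibration is good to about 2 mm. A picture is of the moment at which its call begins: read the wrist's pose just before it. camera_info takes no time and is no camera call.
- arm.sign_off(): hands the job in, once; it reports no verdict.
The state is a dict: "clock": time; "joints": joint angles; "dq": joint speeds; "joint_efforts": joint torques, N m; "position": TCP position; "ee_rot": TCP orientation; "force": force on the tool from outside, world axes, zero at the start; "ft_torque": the same for the moment, N m; "width": opening from 0.0 (shut) to 1.0 (fully open).
Only numpy, scipy, OpenCV 4.12 (cv2) and the standard library are available. Lean on these libraries where they do the work, as an engineer would, in place of code of your own. Each camera call takes 0.05 s, during which the arm holds its last target. There are 200 camera calls.

TASK

Close the scissor handles of the little ratchet press by pushing its free handle towards the fixed one, until the stopper is fully home in the small bottle and the ratchet alone keeps the jaw pad pressed firmly, but not crushingly, against it. Let go, leave it locked and untouched for a good two seconds so that the stopper sets, then press the free handle's paddle sideways out of the teeth (downwards) so that the handles spring fully open, and come away. Do not overload the press or the bottle, and do not disturb the garlic and the spice jar.

Things in the scene. Friction and masses are not known exactly. Their poses are not given: they have to be found in the camera images.
- press: Scissor-handled ratchet press screwed to the worktop: steel scissors lying level 50 mm up, on a wooden base 145x100x10 mm. Origin on the worktop under the pivot, z up. In its frame handles point to -x (robot's right side), jaws to +x; free handle on +y (the robot's side), fixed handle on -y with black paddle 44x12x12 mm centred at (-120,-22,50) mm on a thin foot.
- handle (a joint): Closing angle of the free handle about the pivot, rad: 0 fully open, grows as its paddle swings to -y of the press, stop 0.33. A spring opens it (2.4 N at the paddle at 0, 4 N at 0.2). From 0.06 to 0.30 nine ratchet teeth, one every 0.03 rad (3.7 mm at the paddle), stop it opening: let go, it falls back to the last tooth passed. Passing a tooth takes 1 to 2 N more.
- paddle_top (a point): Centre of the top of the free handle's black paddle: 44 mm long, 12 thick (across the handles), 22 high, top 66 mm over the worktop, 10 mm above the fixed paddle. At (-120,34,66) mm in the press frame with handle = 0, 125 mm from the pivot; swings with the handle. Its long faces lie along the press's x at handle = 0.15 rad. Slippery (friction 0.3).
- ratchet (a point): The ratchet tooth: on a steel strip under the free handle's shank, 100 mm from the pivot, 43 mm up. The shank is springy: pressed down, the paddle sinks up to 7 mm (4 N to start, 8 N at the end, 1 to 3 N more with loaded teeth) and the teeth part after about 2.5 mm; then the handle can swing open under the finger. Let up before it has swung away, and they catch again.
- bottle: Small clear glass bottle, 24 mm in diameter, lying level 50 mm up, fixed in the black socket of the press's fixed jaw, at about (80,30,50) mm in the press frame. Origin on its axis at the socket; the mouth points to -y of the press, 44 mm from the origin. It sits up to 6 mm deeper or less deep from start to start.
- stopper (a joint): How far the cork stopper (head 19 mm wide, 5 mm thick) is pushed into the bottle, m: starts at 0 to 0.003; 0.008 is fully home, head on the mouth. It slides with 6 N of friction (4 N at the paddle) and stays where it is left.
- press_pad: Domed rubber pad of the free jaw, 80 mm from the pivot, that pushes the stopper; origin in the dome's centre. Sprung: yields above 9 N, 2.5 N per mm. A push across the paddle takes 6 to 12 N as the stopper slides; once home it climbs 1 N per mm of paddle travel. Push to about 18 N: the ratchet then holds 10 to 20 N on the stopper, as it should. 26 N (23 N at the paddle) cracks the bottle.
- garlic: White garlic bulb, 55 mm, loose on the worktop on the robot's left; origin at its underside. Bystander.
- spice_jar: Glass spice jar with a coloured cap, 44 mm wide and 96 mm high, standing loose beyond the jaws of the press; origin at its underside. Bystander.

How it is judged:
On the way:
1. the ratchet alone holds the jaw pad pressed on the fully seated stopper, the robot clear of the press, for two seconds (value of joint stopper above 0.0072 m and contact force between press_pad and bottle above 7 N and contact force between each of the arm, the fingers and press below 0.1 N), for 2 s.
At the end, for the whole second after the job is handed in: The free handle has sprung fully open (handle below 0.02 rad) and the stopper is home (stopper above 0.0072), after it was held pressed by the ratchet alone for two seconds; the spice jar stands (value of joint handle below 0.02 rad and value of joint stopper above 0.0072 m and angle between spice_jar's own z axis and vertical below 0.2 rad); the robot touches nothing.
It fails at once if the jaw pad presses the stopper with more than 26 N (contact force between press_pad and bottle above 26 N).
It fails at once if the robot pushes on the press with more than 40 N (contact force between any of the fingers, the arm and press above 40 N).
It fails at once if the garlic or the spice jar is moved by more than 20 mm (distance of any of garlic, spice_jar from where it was at the start of the episode above 0.02 m).
It also fails if it takes over 56 s, if anything falls off the work surface, if the arm or the gripper's body presses on something with over 40 N, if the wrist force passes 120 N, or if a joint passes its speed limit or range.

## Working session

There is one attempt and no reset: what is moved stays moved. The work goes in short steps, Python scripts to look and compute and a tool call to move; the robot and the scene stay as the last step left them, time stands still between calls to the robot, and variables do not carry over. Pictures are saved under pics/ and viewed, about 8 in all and at most 12, crops included, and the job is handed in when it is done.

Besides the shell and the picture viewer there is one more tool, called as a command line: name --argument value ..., lists and objects as JSON in quotes. carry_out: Moves the arm, as the interface text tells. Shifts and turns lie within -1 to 1; 1 stands for 0.1 m of shift or 45 degrees of turn. Its arguments: {"type":"object","properties":{"steps":{"type":"array","items":{"type":"number"}},"grip_force":{"type":"number"}},"required":["steps"]}

```bash
mkdir -p pics; cat > h.py <<'E'
import numpy as np, cv2
from cell import arm, get_image, camera_info
def K(c):
    f=192/np.tan(np.radians(c["fovy"])/2); return np.array([[f,0,c["cx"]],[0,f,c["cy"]],[0,0,1.]])
def rays(c,uv):
    p=cv2.undistortPoints(np.array(uv,float).reshape(-1,1,2),K(c),np.array(c["dist_coeffs"],float)).reshape(-1,2)
    return np.c_[p,np.ones(len(p))]
def world(c,uv,d): # fixed cams, depth
    R=np.array(c["R"]);t=np.array(c["t"]); return (rays(c,uv)*np.array(d).reshape(-1,1)-t)@R
def onplane(c,uv,z):
    R=np.array(c["R"]);t=np.array(c["t"]); r=rays(c,uv)@R; o=-R.T@t
    return o+r*((z-o[2])/r[:,2])[:,None]
def save(im,n): cv2.imwrite("pics/"+n,im[...,::-1])
E
python3 - <<'E'
from h import *
s=arm.observe();print(s)
for n in("top","scene"):
    im,d=get_image(n);save(im,n+"1.png");np.savez("pics/"+n+"1.npz",im=im,d=d);print(camera_info(n))
print(camera_info("wrist"),arm.grip_point_offset)
E
```

```text
{'clock': 0.0, 'joints': array([-1.30363631,  0.43524216,  0.02497537,  1.57408205, -0.0115736 ,
        1.13399493, -0.07510145]), 'dq': array([-6.66687851e-04, -2.51451120e-04,  5.91669701e-04,  2.94105363e-04,
       -6.15781417e-04,  5.55780282e-05,  9.84400823e-04]), 'joint_efforts': array([-2.32982835e-03, -6.67852306e+01,  9.83619355e-01, -3.14472306e+01,
       -6.07019663e-02,  4.29723586e-02,  1.41685241e-04]), 'position': array([0.22575031, 0.58226505, 0.22593891]), 'ee_rot': array([-1.55283217,  0.29031826, -0.29012367]), 'force': array([-0.10557497, -0.08619081, -0.39236311]), 'ft_torque': array([0.010909  , 0.00673119, 0.0372057 ]), 'width': 0.9989117470179636}
{'fovy': 45.199647807229184, 'cx': 255.97356464930124, 'cy': 195.71528151682026, 'dist_coeffs': array([-0.08114388,  0.        ,  0.        ,  0.        ,  0.        ]), 'R': array([[-0.02646478, -0.99964406, -0.00337325],
       [-0.97223969,  0.02652376, -0.23247897],
       [ 0.23248569, -0.0028729 , -0.97259557]]), 't': array([0.1692474 , 0.48673287, 0.86494749])}
{'fovy': 47.461764157093086, 'cx': 259.916426
[... 162 characters left out ...]
 0.02283073],
       [-0.27083561, -0.29266632, -0.91705752],
       [ 0.66386894,  0.63308275, -0.39810082]]), 't': array([-0.24389577,  0.24512725,  0.44902182])}
{'fovy': 68.9287503670655, 'cx': 252.89874038811672, 'cy': 186.2832252981818, 'dist_coeffs': array([-0.03597162,  0.        ,  0.        ,  0.        ,  0.        ]), 'tool_from_camera': array([[ 2.82566114e-04,  9.59099738e-01,  2.83068213e-01,
        -7.63341597e-02],
       [ 4.99849288e-04, -2.83068325e-01,  9.59099616e-01,
        -1.58687662e-01],
       [ 9.99999835e-01, -1.29517607e-04, -5.59390838e-04,
        -6.24434545e-04],
       [ 0.00000000e+00,  0.00000000e+00,  0.00000000e+00,
         1.00000000e+00]])} 0.0188
```

View pics/top1.png

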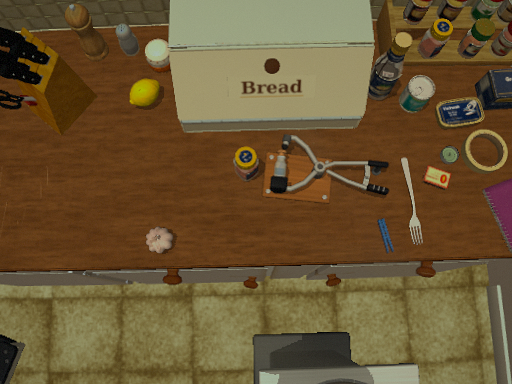

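View pics/scene1.png

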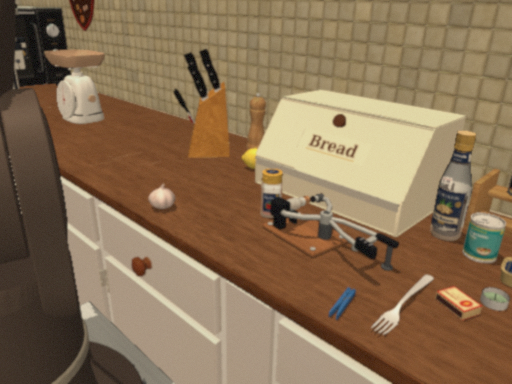

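The top view shows the press with its pivot near (319,170), the free paddle near (377,188), the fixed paddle near (378,165), the spice jar at (246,160) and the garlic at (159,240). I'll enlarge the press for measuring.

```bash
python3 - <<'E'
from h import *
z=np.load("pics/top1.npz");im=z["im"];d=z["d"]
cr=im[125:215,230:400];save(cv2.resize(cr,None,fx=4.7,fy=4.7,interpolation=cv2.INTER_CUBIC),"crop1.png")
c=camera_info("top")
vv,uu=np.mgrid[125:215,230:400];P=world(c,np.c_[uu.ravel(),vv.ravel()],d[125:215,230:400].ravel())
g=im[125:215,230:400].reshape(-1,3).astype(int)
dark=(g.max(1)<60)&(P[:,2]>.03)&(P[:,2]<.08)
for nm,m in(("free",dark&(uu.ravel()>360)&(vv.ravel()>176)),("fix",dark&(uu.ravel()>360)&(vv.ravel()<176))):
    Q=P[m];top=Q[Q[:,2]>np.percentile(Q[:,2],50)]
    print(nm,m.sum(),top.mean(0),top.min(0),top.max(0))
# base: orange wood
h=cv2.cvtColor(im,cv2.COLOR_RGB2HSV)
print(onplane(c,[(319,170)],.055),onplane(c,[(266,194),(327,200),(332,156),(271,150)],.01))
print("jar",onplane(c,[(246,158)],.096),"garlic",onplane(c,[(159,240)],.03))
E
```

```text
free 134 [ 0.4987232  -0.08802394  0.06513418] [ 0.48972888 -0.10875431  0.06291627] [ 0.50745271 -0.06834865  0.06774355]
fix 118 [ 0.55421132 -0.09507603  0.05581427] [ 0.5491055  -0.11633333  0.05406618] [ 0.55858453 -0.07539868  0.06030439]
[[0.54204792 0.02641127 0.055     ]] [[ 0.50563471  0.13474218  0.01      ]
 [ 0.48914879  0.00678121  0.01      ]
 [ 0.58601775 -0.01018425  0.01      ]
 [ 0.6030651   0.120851    0.01      ]]
jar [[0.5582216  0.17370249 0.096     ]] garlic [[0.41086897 0.35483705 0.03      ]]
```

View pics/crop1.png

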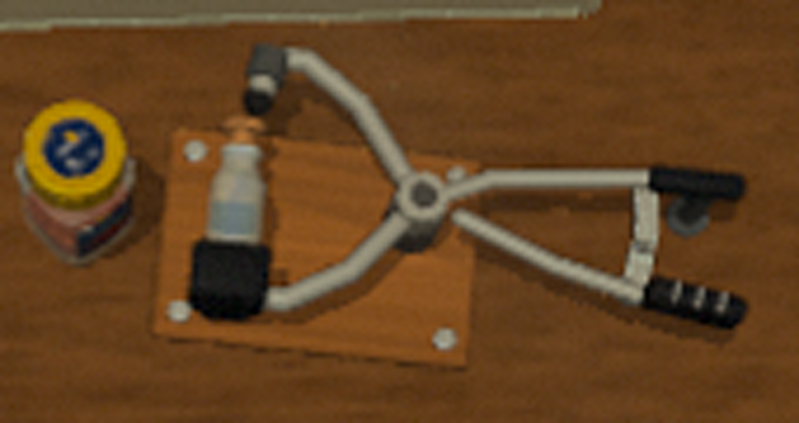

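The crop agrees with the fit. The free paddle's top is at about (0.499,-0.088,0.065), the fixed one at (0.554,-0.095,0.056), and the base edge runs along the same axis, so press x ≈ (0.126,0.992). The pivot comes out near (0.546,0.027).

```bash
python3 - <<'E'
from h import *
from scipy.spatial.transform import Rotation as Ro
s=arm.observe();R=Ro.from_rotvec(s["ee_rot"]).as_matrix();print(R.round(3),np.degrees(np.arctan2(R[1,2],R[0,2])))
z=np.load("pics/top1.npz");c=camera_info("top")
uv=[(260,122),(340,122),(260,132)];print(world(c,uv,[z["d"][v,u] for u,v in uv]))
E
```

```text
[[ 0.932 -0.     0.362]
 [-0.362 -0.001  0.932]
 [ 0.    -1.    -0.001]] 68.80671604530441
[[ 6.53061885e-01  1.43367559e-01  4.73225530e-02]
 [ 6.51258372e-01 -2.68349164e-02  4.13420880e-02]
 [ 6.48790316e-01  1.43254176e-01  6.26236027e-04]]
```

carry_out --steps '[0,0.33,-0.95,0,-0.24,0,0.33,-0.95,0,-0.24,0,0.33,-0.95,0,-0.24]'

```text
clock: 0.4
position: [0.2623, 0.481, 0.2262]
ee_rot: [-1.529, 0.443, -0.446]
force: [-0.1, 1.6, 1.1]
width: 0.788
```

carry_out --steps '[0,0.33,-0.95,0,-0.24,0,0.33,-0.95,0,-0.24,0,0.33,-0.95,0,-0.24]'

```text
clock: 0.7
position: [0.2945, 0.3864, 0.2266]
ee_rot: [-1.492, 0.59, -0.592]
force: [-0.4, 0.7, 0.2]
width: 0.526
```

carry_out --steps '[0,0.33,-0.95,0,-0.24,0,0.33,-0.95,0,-0.24,0,0.33,-0.95,0,-0.24]'

```text
clock: 1.0
position: [0.3268, 0.292, 0.2266]
ee_rot: [-1.445, 0.735, -0.737]
force: [-0.3, 1.6, 0.0]
width: 0.269
```

carry_out --steps '[0,0.33,-0.95,0,-0.24,0,0.33,-0.95,0,-0.24,0,0.33,-0.95,0,-0.24]'

```text
clock: 1.3
position: [0.3594, 0.1975, 0.2268]
ee_rot: [-1.387, 0.879, -0.881]
force: [-0.0, 0.7, 1.2]
width: 0.023
```

carry_out --steps '[0,0.33,-0.95,0,-0.24,0,0.33,-0.95,0,-0.24,0,0.33,-0.95,0,-0.24]'

```text
clock: 1.6
position: [0.3925, 0.1028, 0.227]
ee_rot: [-1.318, 1.021, -1.024]
force: [-0.7, -0.1, -0.2]
width: 0.005
```

carry_out --steps '[0,0.33,-0.95,0,-0.24,0,0.33,-0.95,0,-0.24,0,0.33,-0.95,0,-0.24]'

```text
clock: 1.9
position: [0.4257, 0.0078, 0.2272]
ee_rot: [-1.238, 1.161, -1.165]
force: [0.1, 0.7, 0.9]
width: 0.006
```

carry_out --steps '[0,0.33,-0.95,-0.5,-0.24,0,0.33,-0.95,-0.5,-0.24,0,0.33,-0.95,-0.5,-0.24,0,0.33,-0.95,-0.5,-0.24]'

```text
clock: 2.3
position: [0.4569, -0.0834, 0.1757]
ee_rot: [-1.152, 1.298, -1.298]
force: [-0.1, -0.4, -0.0]
width: -0.001
```

```bash
cat >> h.py <<'E'
from scipy.spatial.transform import Rotation as Ro
def wrist(n):
    s=arm.observe();im,d=get_image("wrist");c=camera_info("wrist");T=np.array(c["tool_from_camera"])
    Rt=Ro.from_rotvec(s["ee_rot"]).as_matrix();Rw=Rt@T[:3,:3];o=Rt@T[:3,3]+s["position"]
    c["R"]=Rw.T;c["t"]=-Rw.T@o; save(im,n); return im,d,c,s
def darkpts(im,d,c,zl,zh,xl,xh,yl,yh):
    v,u=np.mgrid[0:384,0:512];P=world(c,np.c_[u.ravel(),v.ravel()],d.ravel())
    m=(im.reshape(-1,3).max(1)<70)&(d.ravel()>0)&(P[:,2]>zl)&(P[:,2]<zh)&(P[:,0]>xl)&(P[:,0]<xh)&(P[:,1]>yl)&(P[:,1]<yh)
    return P[m]
E
python3 - <<'E'
from h import *
im,d,c,s=wrist("w1.png")
for b in((.06,.075,.475,.53),(.05,.06,.535,.58)):
    Q=darkpts(im,d,c,*b,-.14,-.05)
    if len(Q): print(len(Q),np.median(Q,0),np.percentile(Q,2,0),np.percentile(Q,98,0),cv2.minAreaRect((Q[:,:2]*1000).astype(np.float32)))
print(s["position"],s["force"])
E
```

```text
326 [ 0.49623651 -0.08756608  0.06602108] [ 0.48806049 -0.10884794  0.06064326] [ 0.50530649 -0.06992891  0.06777612] ((497.2880859375, -89.49589538574219), (41.426063537597656, 11.478128433227539), 73.42794036865234)
408 [ 0.55110955 -0.09771528  0.05625694] [ 0.54557749 -0.11659517  0.05102277] [ 0.55774332 -0.07930188  0.05799638] ((551.9639892578125, -98.08273315429688), (40.37687301635742, 10.665730476379395), 82.6940689086914)
[ 0.45692717 -0.08341658  0.17574183] [-0.08123181 -0.42006857 -0.03618484]
```

View pics/w1.png

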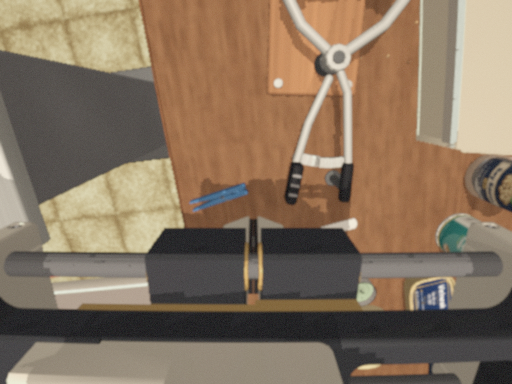

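The wrist view shows the free paddle at pixel (294,183) and the fixed one at (345,182). In the world frame they are at (0.497,-0.089,0.066) and (0.552,-0.098,0.056), which matches the top view within 2 mm. I'll descend beside the free paddle.

carry_out --steps '[0,0,0,-0.5,0,0,0,0,-0.9,0,0,0,0,-0.9,0]'

```text
clock: 2.65
position: [0.4541, -0.0798, 0.0837]
ee_rot: [-1.157, 1.299, -1.29]
force: [0.3, 0.3, -0.4]
width: 0.004
```

carry_out --steps '[0,0,0,-0.2,0,0,0,0,-0.33,0,0,0,0,-0.33,0,0,0,0,-0.33,0]'

```text
clock: 3.05
position: [0.4579, -0.0815, 0.0553]
ee_rot: [-1.15, 1.294, -1.295]
force: [-0.3, 0.1, 0.4]
width: 0.006
```

carry_out --steps '[0,0.04,-0.005,0,0,0,0.08,-0.01,0,0,0,0.12,-0.015,0,0,0,0.12,-0.015,0,0]'

```text
clock: 3.45
position: [0.47, -0.0838, 0.0541]
ee_rot: [-1.15, 1.295, -1.297]
force: [-0.2, -0.0, -0.3]
width: 0.005
```

carry_out --steps '[0,0.03,-0.004,0,0,0,0.06,-0.008,0,0,0,0.1,-0.012,0,0,0,0.1,-0.012,0,0]'

```text
clock: 3.85
position: [0.4788, -0.0852, 0.0536]
ee_rot: [-1.151, 1.297, -1.296]
force: [-2.5, 0.1, 2.2]
width: 0.002
```

carry_out --steps '[0,0.02,-0.003,0,0,0,0.04,-0.005,0,0,0,0.06,-0.008,0,0,0,0.06,-0.008,0,0]'

```text
clock: 4.25
position: [0.4838, -0.0859, 0.0534]
ee_rot: [-1.152, 1.298, -1.295]
force: [-5.7, 0.1, 3.3]
width: 0.003
```

carry_out --steps '[0,0.02,-0.003,0.02,0,0,0.04,-0.005,0.02,0,0,0.06,-0.008,0.02,0,0,0.06,-0.008,0.02,0]'

```text
clock: 4.65
position: [0.4889, -0.0866, 0.0553]
ee_rot: [-1.153, 1.299, -1.294]
force: [-8.4, -1.3, 4.4]
width: 0.004
```

carry_out --steps '[0,0.02,-0.003,0.0,0,0,0.04,-0.005,0.0,0,0,0.06,-0.008,0.0,0,0,0.06,-0.008,0.0,0]'

```text
clock: 5.05
position: [0.4947, -0.0878, 0.0552]
ee_rot: [-1.153, 1.3, -1.295]
force: [-8.6, -1.8, 5.3]
width: 0.005
```

```bash
python3 - <<'E'
from h import *
im,d=get_image("scene");a=cv2.resize(im[150:290,310:450],(560,560),interpolation=cv2.INTER_CUBIC)
save(a,"s2.png")
E
```

```text
(no output)
```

View pics/s2.png

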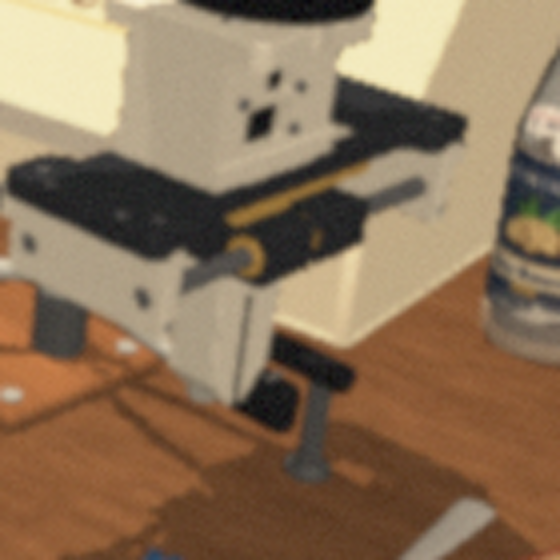

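The picture shows fingers whose backs taper towards the tips. The slanted back is pushing the paddle down (Fz is about 0.6 of Fx), which would part the teeth. I'll back off, turn 90° and push with the flat finger sides.

carry_out --steps '[0,-0.1,0.012,0,0,0,-0.25,0.03,0,0,0,-0.35,0.044,0,0.2,0,-0.35,0.044,0,0.4,0,-0.35,0.044,0,0.6,0,-0.35,0.044,0,0.8,0,-0.35,0.044,0,1,0,-0.35,0.044,0,1]'

```text
clock: 5.9
position: [0.4624, -0.0828, 0.056]
ee_rot: [-1.453, 0.702, -0.704]
force: [0.3, -0.3, 0.1]
width: 0.01
```

carry_out --steps '[0,0,0,0,0.2,0,0,0,0,0.4,0,0,0,0,0.6,0,0,0,0,0.8,0,0,0,0,1,0,0,0,0,1,0,0,0,0,1]'

```text
clock: 6.6
position: [0.4621, -0.0829, 0.0558]
ee_rot: [-1.568, 0.096, -0.097]
force: [0.1, -0.3, 0.2]
width: 0.004
```

```bash
python3 - <<'E'
from h import *
s=arm.observe();R=Ro.from_rotvec(s["ee_rot"]).as_matrix()
print(s["position"],s["force"],np.degrees(np.arctan2(R[1,2],R[0,2])),R[:,1],s["joints"])
im,d=get_image("top");c=camera_info("top")
v,u=np.mgrid[0:384,0:512];Q=darkpts(im,d,c,.058,.072,.48,.54,-.13,-.06);print(len(Q),len(Q) and (np.median(Q,0),Q.min(0),Q.max(0)))
E
```

```text
[ 0.4620865  -0.08292041  0.05578303] [ 0.07161911 -0.31653316  0.16024014] 82.96929737456472 [ 4.85318334e-04  3.43581493e-04 -9.99999823e-01] [ 0.00404157  0.42008856  0.07718099  2.1340625  -0.05733168  0.58885132
  1.57029992]
0 0
```

carry_out --steps '[0,0.05,-0.006,-0.05,0,0,0.1,-0.012,-0.05,0,0,0.13,-0.016,-0.05,0,0,0.16,-0.02,-0.05,0,0,0.19,-0.024,-0.05,0,0,0.22,-0.028,-0.05,0,0,0.22,-0.028,-0.05,0]'

```text
clock: 7.35
position: [0.4845, -0.0858, 0.0508]
ee_rot: [-1.569, 0.093, -0.094]
force: [0.9, 0.2, 0.7]
width: 0.008
```

carry_out --steps '[0,0.03,-0.004,0,0,0,0.06,-0.008,0,0,0,0.08,-0.01,0,0,0,0.08,-0.01,0,0]'

```text
clock: 7.75
position: [0.4914, -0.0867, 0.0505]
ee_rot: [-1.569, 0.094, -0.092]
force: [-1.9, 0.5, 1.1]
width: 0.005
```

carry_out --steps '[0,0.02,-0.003,0,0,0,0.04,-0.005,0,0,0,0.06,-0.008,0,0,0,0.06,-0.008,0,0]'

```text
clock: 8.15
position: [0.4949, -0.0879, 0.0499]
ee_rot: [-1.569, 0.098, -0.089]
force: [-8.7, -0.7, 3.5]
width: 0.005
```

carry_out --steps '[0,0.02,-0.003,0,0,0,0.04,-0.005,0,0,0,0.04,-0.005,0,0,0,0.04,-0.005,0,0]'

```text
clock: 8.55
position: [0.4982, -0.0887, 0.0498]
ee_rot: [-1.569, 0.099, -0.089]
force: [-9.5, -2.5, 2.3]
width: 0.006
```

carry_out --steps '[0,0.02,-0.003,0.01,0,0,0.04,-0.005,0.01,0,0,0.04,-0.005,0.01,0,0,0.04,-0.005,0.01,0]'

```text
clock: 8.95
position: [0.5009, -0.0894, 0.0503]
ee_rot: [-1.569, 0.101, -0.087]
force: [-13.0, -3.5, 2.0]
width: 0.003
```

carry_out --steps '[0,0.02,-0.003,0.01,0,0,0.03,-0.004,0.01,0,0,0.03,-0.004,0.01,0,0,0.03,-0.004,0.01,0]'

```text
clock: 9.35
position: [0.5018, -0.0896, 0.0505]
ee_rot: [-1.569, 0.104, -0.084]
force: [-15.6, -2.5, -1.3]
width: 0.003
```

carry_out --steps '[0,0.02,-0.003,0.01,0,0,0.03,-0.004,0.01,0,0,0.03,-0.004,0.01,0,0,0.03,-0.004,0.01,0]'

```text
clock: 9.75
position: [0.5035, -0.0899, 0.051]
ee_rot: [-1.569, 0.106, -0.082]
force: [-17.4, -1.7, -4.1]
width: 0.007
```

carry_out --steps '[0,0.01,-0.001,0.0,0,0,0.015,-0.002,0.0,0,0,0.015,-0.002,0.0,0]'

```text
clock: 10.05
position: [0.5042, -0.0901, 0.0509]
ee_rot: [-1.569, 0.107, -0.081]
force: [-20.8, -1.2, -1.6]
width: 0.006
```

carry_out --steps '[0,-0.03,0.004,0.0,0,0,-0.1,0.012,0,0,0,-0.3,0.04,0,0,0,-0.6,0.07,0.0,0,0,-0.6,0.07,0.3,0,0,-0.6,0.07,0.5,0,0,-0.6,0.07,0.5,0]'

```text
clock: 10.75
position: [0.456, -0.0826, 0.1064]
ee_rot: [-1.569, 0.088, -0.098]
force: [-0.1, -0.6, 0.6]
width: 0.006
```

```bash
python3 - <<'E'
from h import *
s=arm.observe();print(s["clock"],s["position"],s["force"])
im,d=get_image("top");np.savez("pics/top3.npz",im=im,d=d)
im0=np.load("pics/top1.npz")["im"]
a=cv2.resize(np.vstack([im0[130:200,262:400],im[130:200,262:400]]),None,fx=4.2,fy=4.2,interpolation=cv2.INTER_CUBIC);save(a,"c3.png")
Q=darkpts(im,d,camera_info("top"),.058,.072,.48,.56,-.13,-.06);print(len(Q),len(Q) and (np.median(Q,0),Q.min(0),Q.max(0)))
E
```

```text
10.75 [ 0.45601851 -0.08264359  0.10639535] [-0.07666135 -0.60881444  0.55660541]
1 (array([ 0.55742682, -0.08301986,  0.05839443]), array([ 0.55742682, -0.08301986,  0.05839443]), array([ 0.55742682, -0.08301986,  0.05839443]))
```

View pics/c3.png

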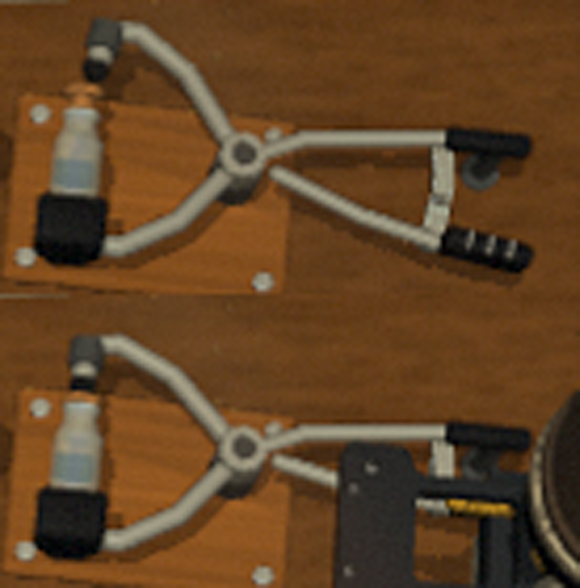

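The lower half (now) shows the pad resting on the stopper at (84,385). The stopper's head sits close on the mouth, and the handle is locked. I'll lift and let it set, then locate the paddle.

carry_out --steps '[0,0,0,0.3,0,0,0,0,0.3,0,0,0,0,0.3,0,0,0,0,0.3,0,0,0,0,0.3,0,0,0,0,0.3,0,0,0,0,0.3,0,0,0,0,0.3,0,0,0,0,0.3,0,0,0,0,0.3,0,0,0,0,0.3,0,0,0,0,0.3,0]'

```text
clock: 12.0
position: [0.4534, -0.0825, 0.1338]
ee_rot: [-1.569, 0.093, -0.093]
force: [-0.0, 1.0, 0.1]
width: 0.007
```

carry_out --steps '[0,0,0,0,0,0,0,0,0,0,0,0,0,0,0,0,0,0,0,0,0,0,0,0,0,0,0,0,0,0,0,0,0,0,0,0,0,0,0,0,0,0,0,0,0,0,0,0,0,0,0,0,0,0,0,0,0,0,0,0]'

```text
clock: 13.2
position: [0.4534, -0.0826, 0.1337]
ee_rot: [-1.569, 0.093, -0.093]
force: [-0.6, -0.1, 0.8]
width: 0.006
```

```bash
python3 - <<'E'
from h import *
im,d,c,s=wrist("w4.png");np.savez("pics/w4.npz",im=im,d=d,R=c["R"],t=c["t"])
print(s["clock"],s["position"])
for b in((.061,.075,.485,.555),(.05,.0605,.54,.58)):
    Q=darkpts(im,d,c,*b,-.14,-.05)
    if len(Q): print(len(Q),np.median(Q,0),np.percentile(Q,2,0),np.percentile(Q,98,0),cv2.minAreaRect((Q[:,:2]*1000).astype(np.float32)))
E
```

```text
13.2 [ 0.45340488 -0.08256217  0.13374524]
```

View pics/w4.png

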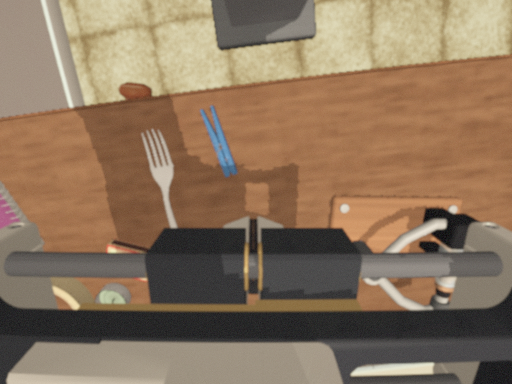

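The hand hides the paddle from this view; only the fork, clip and base are visible. I'll step aside so the top camera can see it.

carry_out --steps '[0,0,-1,0,0,0,0,-1,0,0,0,0,-1,0,0,0,0,-1,0,0]'

```text
clock: 13.65
position: [0.4531, -0.1838, 0.1336]
ee_rot: [-1.569, 0.096, -0.096]
force: [0.2, 0.6, 0.1]
width: 0.005
```

```bash
python3 - <<'E'
from h import *
im,d=get_image("top");print(arm.observe()["position"])
for b in((.06,.075,.485,.54),(.05,.0605,.543,.58)):
    Q=darkpts(im,d,camera_info("top"),*b,-.14,-.06)
    if len(Q): print(len(Q),np.median(Q,0),np.percentile(Q,2,0),np.percentile(Q,98,0),cv2.minAreaRect((Q[:,:2]*1000).astype(np.float32)))
save(cv2.resize(im[130:200,262:400],None,fx=5,fy=5,interpolation=cv2.INTER_CUBIC),"c5.png")
E
```

```text
[ 0.45324623 -0.18238861  0.13357883]
98 [ 0.51764502 -0.0927421   0.06380321] [ 0.51162848 -0.11478333  0.06042248] [ 0.52496382 -0.07469965  0.06819275] ((518.3258666992188, -94.71113586425781), (41.02012252807617, 11.777685165405273), 80.5342788696289)
105 [ 0.55356939 -0.09593254  0.05403759] [ 0.54757575 -0.11659811  0.0505404 ] [ 0.56111819 -0.07571772  0.05751326] ((554.1563110351562, -96.39962005615234), (42.18951416015625, 10.216447830200195), 81.9361801147461)
```

View pics/c5.png

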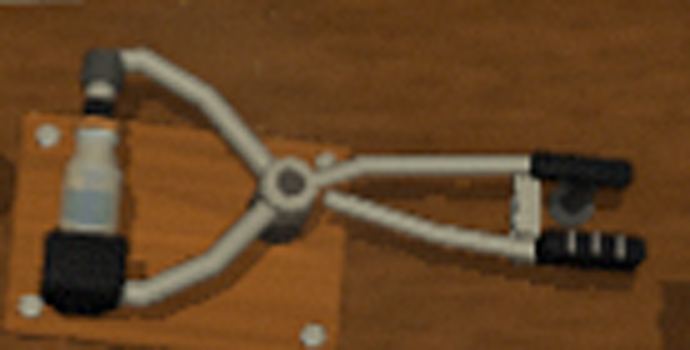

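The crop shows the pad firm on the seated stopper at (97,105) and the free paddle at (590,250), which is (0.518,-0.094) in the world, or handle ≈ 0.165 rad. It has been locked and untouched for over 3 s. Next I'll move over the paddle, biased to its opening side, and press down.

carry_out --steps '[0,0.28,0.45,0,0,0,0.56,0.89,0,0,0,0.56,0.89,-0.2,0,0,0.56,0.89,-0.5,0,0,0.56,0.89,-0.55,0,0,0.56,0.89,-0.55,0]'

```text
clock: 14.3
position: [0.5085, -0.0925, 0.0782]
ee_rot: [-1.569, 0.094, -0.09]
force: [-0.2, 1.1, -0.7]
width: 0.005
```

carry_out --steps '[0,0,0,-0.06,0,0,0,0,-0.1,0,0,0,0,-0.12,0,0,0,0,-0.14,0,0,0,0,-0.14,0]'

```text
clock: 14.8
position: [0.5096, -0.0939, 0.0651]
ee_rot: [-1.569, 0.093, -0.094]
force: [0.3, -1.5, 4.0]
width: 0.004
```

carry_out --steps '[0,0,0,-0.02,0,0,0,0,-0.04,0,0,0,0,-0.04,0]'

```text
clock: 15.1
position: [0.5089, -0.0936, 0.0609]
ee_rot: [-1.569, 0.094, -0.093]
force: [-3.4, -0.5, 6.7]
width: 0.004
```

carry_out --steps '[0,0,0,-0.02,0,0,0,0,-0.03,0,0,-0.03,0.004,-0.03,0,0,-0.06,0.008,-0.03,0,0,-0.08,0.01,-0.03,0,0,-0.08,0.01,-0.03,0]'

```text
clock: 15.7
position: [0.5023, -0.0917, 0.0589]
ee_rot: [-1.568, 0.091, -0.094]
force: [-1.6, 3.8, 10.4]
width: 0.001
```

carry_out --steps '[0,-0.03,0.004,0,0,0,-0.06,0.008,0,0,0,-0.08,0.01,0,0,0,-0.08,0.01,0,0,0,-0.08,0.01,0,0]'

```text
clock: 16.2
position: [0.4961, -0.0914, 0.0591]
ee_rot: [-1.568, 0.089, -0.097]
force: [3.2, 1.4, 8.4]
width: -0.001
```

carry_out --steps '[0,0,0,0.1,0,0,0,0,0.4,0,0,0,0,0.8,0,0,0,0,1,0,0,0,0,1,0]'

```text
clock: 16.7
position: [0.4949, -0.0919, 0.161]
ee_rot: [-1.569, 0.089, -0.097]
force: [1.1, 0.4, -0.1]
width: 0.004
```

carry_out --steps '[0,-0.3,-1,0,0,0,-0.3,-1,0,0,0,-0.3,-1,0,0,0,-0.3,-1,0,0]'

```text
clock: 17.1
position: [0.462, -0.193, 0.1572]
ee_rot: [-1.569, 0.098, -0.095]
force: [-0.9, 0.3, -0.5]
width: 0.003
```

```bash
python3 - <<'E'
from h import *
im,d=get_image("top");c=camera_info("top");s=arm.observe();print(s["clock"],s["position"],s["force"])
Q=darkpts(im,d,c,.06,.075,.475,.54,-.14,-.06)
if len(Q): print(len(Q),np.median(Q,0),cv2.minAreaRect((Q[:,:2]*1000).astype(np.float32)))
a=np.vstack([np.load("pics/top1.npz")["im"][130:200,230:400],im[130:200,230:400]])
save(cv2.resize(a,None,fx=4.2,fy=4.2,interpolation=cv2.INTER_CUBIC),"c6.png")
E
```

```text
17.15 [ 0.46278007 -0.19128342  0.15716823] [-0.10910286  1.16049673  0.40670717]
101 [ 0.49822377 -0.08631119  0.06388628] ((498.7979431152344, -88.3169937133789), (42.58515548706055, 12.060725212097168), 72.69371032714844)
```

View pics/c6.png

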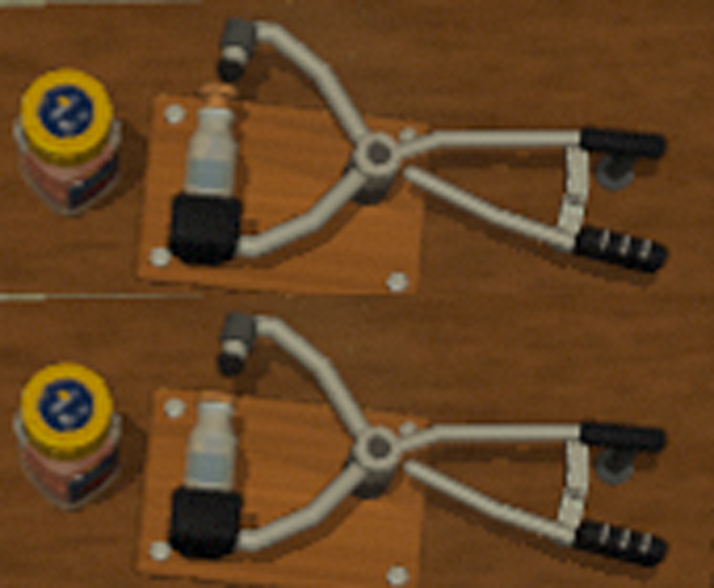

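The lower half (now) shows the handle fully open again, the stopper seated on the mouth at (215,398), and the spice jar unmoved at (65,405).

```bash
python3 -c "
from cell import arm
print(arm.sign_off())"
```

```text
the job is handed in; nothing more can be done
None
```

The job is done and handed in at about 17 s. The stopper looks home in the bottle, and the free handle has sprung fully open.

- **Pressing:** I pushed the free handle shut until the force at the paddle was about 18 N; the last reading was 20.8 N. My first push used the fingers' slanted backs, which pressed the paddle down as well as across. I backed off, turned the hand 90° and finished with the flat finger sides.
- **Holding:** The ratchet caught at about 0.16 rad. I left it locked and untouched for roughly 3 to 4 s.
- **Releasing:** I pressed the paddle down about 7 mm with up to roughly 10 N, followed it as it swung open, then moved away.

**Last checks:**
- **Handle:** The top camera puts the free paddle at (0.499, -0.088), within 1 mm and 1° of where it started.
- **Stopper:** Its head sits on the bottle mouth in the picture.
- **Bystanders:** The spice jar stands unmoved in the picture. I did not re-measure the garlic, but the arm only passed about 0.17 m above it.
- **Contact:** The hand is clear of everything, with only about 1 N of sensor noise.

**Not measured directly:** I judged the stopper's depth and the pad's holding force (I estimate 15 to 18 N) from the pushing force and the pictures. The 20.8 N reading was above the 18 N target but below the 23 N at which the bottle cracks.

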